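# Build a cell strainer cascade

## Task

Build the strainer cascade on the open tube in the rack, so that what is later poured in on top meets coarse mesh first and fine mesh last: seat the blue strainer in the mouth of the tube, the white one in the blue, the yellow one in the white, and close the top with the red plug lid. Add them one at a time from the tube upwards, each upright and fully home with its shoulder on the rim below, and let go of it there without dropping it. Leave the spare green strainer and the two capped tubes as they stand.

Things in the scene. Friction and masses are not known exactly. Their poses are not given: they have to be found in the camera images.
- strainer_blue_grip (a point): Blue cell strainer (finest mesh), loose, upright, 44 mm tall, 30 g: spigot 25 mm across, 12 mm long (foot tapers to 21 mm), flat shoulder, body 34 mm across, open cup on top of 28 mm bore. A spigot fits a cup or the tube with 1.5 mm play all round. Point: on its axis, in the ribbed band, 36 mm above the foot, 24 above the shoulder; grip across here (lower, the fingertips would meet the part below). Seated on a strainer: points 32 mm apart
- strainer_white_grip (a point): White cell strainer (medium mesh), loose, upright, 44 mm tall, 30 g: spigot 25 mm across, 12 mm long (foot tapers to 21 mm), flat shoulder, body 34 mm across, open cup on top of 28 mm bore. A spigot fits a cup or the tube with 1.5 mm play all round. Point: on its axis, in the ribbed band, 36 mm above the foot, 24 above the shoulder; grip across here (lower, the fingertips would meet the part below). Seated on a strainer: points 32 mm apart
- strainer_yellow_grip (a point): Yellow cell strainer (coarse mesh), loose, upright, 44 mm tall, 30 g: spigot 25 mm across, 12 mm long (foot tapers to 21 mm), flat shoulder, body 34 mm across, open cup on top of 28 mm bore. A spigot fits a cup or the tube with 1.5 mm play all round. Point: on its axis, in the ribbed band, 36 mm above the foot, 24 above the shoulder; grip across here (lower, the fingertips would meet the part below). Seated on a strainer: points 32 mm apart
- strainer_green_grip (a point): Green cell strainer (the spare: leave it), loose, upright, 44 mm tall, 30 g: spigot 25 mm across, 12 mm long (foot tapers to 21 mm), flat shoulder, body 34 mm across, open cup on top of 28 mm bore. A spigot fits a cup or the tube with 1.5 mm play all round. Point: on its axis, in the ribbed band, 36 mm above the foot, 24 above the shoulder; grip across here (lower, the fingertips would meet the part below). Seated on a strainer: points 32 mm apart
- plug_lid_grip (a point): Red plug lid, loose, upright, 42 mm tall, 30 g: plug 25 mm across, 10 mm long (foot tapers to 21 mm), disc 36 mm across and 5 mm thick, above it a ribbed finger grip 20 mm across, 27 mm tall. Point: on its axis in the finger grip, 36 mm above the foot, 26 above the underside of the disc; grip across here. Seated: 34 mm above the point of the strainer below
- tube_mouth (a point): mouth of the open clear 50 ml tube, upright in one of the rack's three places, held fast there. Point: centre of the mouth, level with the rim, 121 mm above the worktop; bore 28 mm, outside 31 mm across; z axis up. The blue strainer is home in it when its point is 24 mm above this one
- rack: grey tube rack, fixed, 62 x 176 x 61 mm (199 mm long over the small grips at its ends), three places in a row along its own y axis, 52 mm apart, one for each of the three tubes. Origin: centre of its underside. Round about (fixed): a tall microscope at the left beyond y = 0.45, an open laptop in the middle beyond x = 0.5
- tube_bluecap_mid (a point): capped 50 ml tube with a blue screw cap, 34 mm across the cap, 113 mm tall, standing loose in another place of the rack (cap top 119 mm above the worktop). A bystander: leave it. Point: on its axis half-way up; z axis up
- tube_redcap_mid (a point): capped 50 ml tube with a red screw cap, 34 mm across the cap, 113 mm tall, standing loose in another place of the rack (cap top 119 mm above the worktop). A bystander: leave it. Point: on its axis half-way up; z axis up
Things that resemble listed ones, but are neither listed nor needed, are in the scene too. Of the things that look like the part that bears strainer_white_grip, the larger one is meant. Of the things that look like the part that bears strainer_blue_grip, take the one that is farthest to the robot's right at the start.

How it is judged:
By the outcome, as a careful person would: the job done as asked, in the order asked, and still so for the second after the job is handed in, with the robot touching nothing.
It also fails if it takes over 115 s, if anything falls off the work surface, if the arm or the gripper's body presses on something with over 40 N, if the wrist force passes 120 N, or if a joint passes its speed limit or range.

## Robot

A 7-joint arm with a two-finger parallel gripper is mounted at the origin on a cart in front of the work surface, level with it; the furniture and walls round the work are solid. World frame = base frame: x ahead of the robot, y to its left, z up, the work surface at z = 0. Lengths are in m, angles in rad, forces in N, time in s.
With the tool pointing down it reaches from about 0.425 to 0.875 m from the base axis. Payload 9.9 kg.
Tool frame: the origin (TCP) lies at the very end of the fingers, on their centre line; the grasp point (between the pads) lies 19 mm behind it; z points along the fingers, y is the line along which they close (so a half turn about z gives the same grasp; the last joint's range is limited). The gripper opens to 85 mm and grips with 20 to 120 N. Pads are 22 mm wide; open, the fingers measure 114 mm over their backs; the gripper's body (76 mm by 85 mm) begins 54 mm behind the grasp point. The pads swing forward as they close: fully open they stand 13 mm farther back than shut.
Start: joints at [1.086, 0.576, 0.025, 1.437, -0.015, 1.129, -0.057], TCP at [0.263, -0.622, 0.231] pointing down, gripper open.
Joint ranges: [-2.76, 2.76], [-0.34, 2.15], [-1.52, 1.57], [0.19, 2.46], [-1.09, 4.23], [0.17, 1.99], [-2.82, 2.82]. Speed limits (rad/s): [2.22, 2.22, 3.01, 3.01, 3.14, 3.14, 3.14].

## Interface

Orientations are given as a unit quaternion [w, x, y, z].
In Python, from rig import arm, read_camera, get_calibration gives the robot as it stands. The module is installed in compiled form; this text tells all that it offers.
- The arm moves only by the shell command python3 -m pendant 'ROWS' [FORCE]. ROWS is text: rows parted by semicolons, each of 5 numbers parted by spaces: the shift along the world's x, y, z each as a share of 12 cm, from -1 to 1, then the turn about the world's z as a share of pi rad, from -1 to 1, then the opening in per cent of the stroke, from 0 (shut) to 100 (fully open). A call has 1 to 5 rows; each row is the pose to reach, as a shift and turn from the pose commanded when the call began, turning the shorter way round; what a row does not reach only later rows make up. A row lasts 1/8 s, in which the tool goes at most 62.5 mm and 10.7 degrees, less where a joint would pass 70% of its speed; a pose out of reach is approached as far as the arm can. A call with a number of a shift or a turn outside -1 to 1 is refused whole. A call with a gripper value outside its range is refused whole. The fingers move at their own pace and stop on an object; FORCE is the grip in N (left out, the last holds). Time passes only in rows, so rows that repeat a pose let the fingers close. It gives the time, the measured TCP pose, the force, the opening and the grip force at its end, in the units of the state.
- arm.read_state(): the state, without advancing time (a new reading comes with each control period).
- read_camera(name): name is "scene" or "top"; returns (picture, depth): 384x512x3 uint8, red, green, blue; 384x512 float32, m along the optical axis (not along the pixel's ray), 0 where there is no reading.
- get_calibration(name): a dict with "fx", "fy", "cx", "cy" (pixels), "eye" and "attitude" of the camera in the world. Camera axes: x right, y up, looking along -z (the intrinsics and any distortion apply to the point x, -y, -z); pixel columns grow to the right and rows downward; lengths in m; the calibration is good to about 2 mm. A picture is of the moment at which its call begins. get_calibration takes no time and is no camera call.
- arm.finish_job(): hands the job in; it is judged then, once.
The state is a dict: "clock": time; "q": joint angles; "joint_vel": joint speeds; "tau": joint torques, N m; "tcp_pos": TCP position; "tcp_rot": TCP orientation; "force": force on the tool from outside, world axes, zero at the start; "ft_torque": the same for the moment, N m; "finger_gap": finger opening in m; "grip_force": force on a finger pad.
Only numpy, scipy, OpenCV 4.12 (cv2) and the standard library are available. Lean on these libraries where they do the work, as an engineer would, in place of code of your own. Each camera call takes 0.05 s, during which the arm holds its last target. There are 200 camera calls.

## Working session

There is one attempt and no reset: what is moved stays moved. The work goes in short steps, Python scripts to look and compute and a shell command to move; the robot and the scene stay as the last step left them, time stands still between calls to the robot, and variables do not carry over. Pictures are saved under pics/ and viewed, at most 14 in all, crops included, and the job is handed in when it is done.

```bash
mkdir -p pics; cat > h.py <<'E'
import numpy as np,cv2
from rig import arm,read_camera,get_calibration
from scipy.spatial.transform import Rotation as R
def grab(n,f):
    im,d=read_camera(n); cv2.imwrite(f'pics/{f}.png',im[:,:,::-1]); np.save(f'pics/{f}.npy',d); return im,d
def cal(n):
    c=get_calibration(n); a=np.array(c['attitude'],float)
    M=a if a.shape==(3,3) else R.from_quat(a[[1,2,3,0]]).as_matrix()
    return c,M
def P(n,d):
    c,M=cal(n); v,u=np.mgrid[0:d.shape[0],0:d.shape[1]]
    p=np.stack([(u-c['cx'])/c['fx']*d,-(v-c['cy'])/c['fy']*d,-d],-1)
    return p@M.T+np.array(c['eye'])
E
python3 - <<'E'
from h import *
for n in('scene','top'):
    im,d=grab(n,n+'0'); print(get_calibration(n)); cv2.imwrite(f'pics/{n}0b.png',cv2.resize(im[:,:,::-1],(800,600),interpolation=cv2.INTER_CUBIC))
s=arm.read_state();print(s['clock'],s['tcp_pos'],s['tcp_rot'],s['finger_gap'])
E
```

```text
{'fx': 474.36016158850555, 'fy': 474.36016158850555, 'cx': 256.73059136033993, 'cy': 194.6465469648151, 'eye': array([-0.33119337,  0.74129149,  0.86433544]), 'attitude': array([-0.36428342, -0.19276155,  0.43713846,  0.79940637])}
{'fx': 476.2554877170767, 'fy': 476.2554877170767, 'cx': 255.1688319664622, 'cy': 191.29784976698795, 'eye': array([0.40067924, 0.01056604, 1.60253751]), 'attitude': array([ 0.71530469,  0.02867052, -0.03339819, -0.69742509])}
0.1 [ 0.26321027 -0.6211503   0.23054395] [-6.89835089e-04  9.79986128e-01  1.99064508e-01 -1.84563348e-04] 0.08526847399278388
```

View pics/top0b.png

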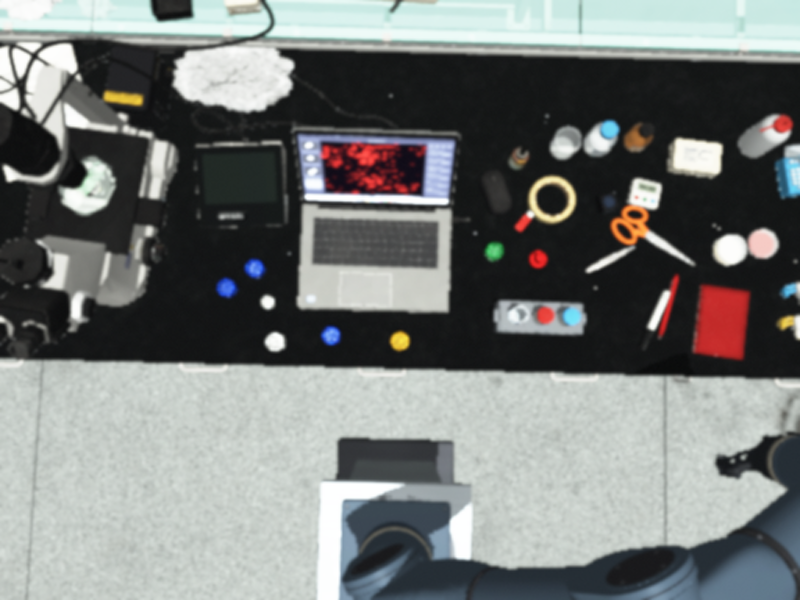

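View pics/scene0b.png

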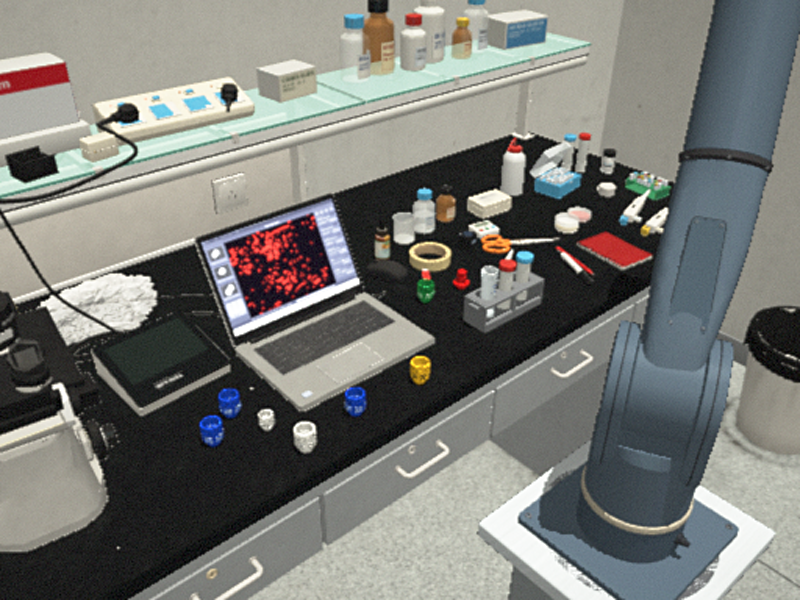

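Top view (800×600 scale):
- **Blue:** three candidates at (254,268), (226,288) and (331,336). The target is (331,336), farthest to the robot's right (−y is image right).
- **White:** (275,341) is large and (267,301) is small, so the target is (275,341).
- **Others:** yellow (400,341), red lid (538,259), green spare (494,251), open tube mouth (518,314) at the left end of the rack.

Next I'll confirm the candidates in a crop and measure.

```bash
python3 - <<'E'
from h import *
im=cv2.imread('pics/top0.png');a=cv2.resize(im[160:235,130:270],None,fx=5.6,fy=5.6,interpolation=cv2.INTER_CUBIC)[:300]
b=cv2.resize(im[150:225,300:380],None,fx=4,fy=4,interpolation=cv2.INTER_CUBIC)
s=cv2.imread('pics/scene0.png');c=cv2.resize(s[225:300,120:280],None,fx=4,fy=4,interpolation=cv2.INTER_CUBIC)
o=np.zeros((600,800,3),np.uint8);o[:300,:784]=a[:300,:784];o[300:600,:320]=b;o[300:600,320:800]=c[:,:480];cv2.imwrite('pics/crop.png',o)
for n,pts in(('top',dict(blue=(331,336),blue2=(254,268),blue3=(226,288),white=(275,341),whs=(267,301),yel=(400,341),green=(494,251),lid=(538,259),mouth=(518,314),red=(544,315),bcap=(571,316))),('scene',dict(blue=(355,401),white=(305,436),yel=(420,370),lid=(461,279),mouth=(489,280)))):
    d=np.load(f'pics/{n}0.npy');p=P(n,d)
    for k,(u,v) in pts.items():
        u=int(u*.64);v=int(v*.64);q=p[v-12:v+13,u-12:u+13].reshape(-1,3);dd=d[v-12:v+13,u-12:u+13].ravel()
        q=q[(dd>0)&(q[:,2]>.015)]
        zt=np.percentile(q[:,2],95); t=q[q[:,2]>zt-.012]
        mm=(t.min(0)+t.max(0))/2
        print(n,k,'ztop %.3f'%zt,'mid',mm.round(4),'ext',np.ptp(t,axis=0).round(3),'mean',t.mean(0).round(4),len(t))
E
```

```text
top blue ztop 0.047 mid [0.4583 0.1415 0.0437] ext [0.03  0.033 0.016] mean [0.4587 0.1426 0.043 ] 39
top blue2 ztop 0.047 mid [0.5841 0.3197 0.0438] ext [0.055 0.058 0.015] mean [0.5952 0.3098 0.0431] 38
top blue3 ztop 0.048 mid [0.5527 0.3642 0.0449] ext [0.033 0.033 0.018] mean [0.5527 0.3645 0.0431] 46
top white ztop 0.047 mid [0.4423 0.258  0.0429] ext [0.03  0.033 0.015] mean [0.4422 0.2575 0.0433] 41
top whs ztop 0.036 mid [0.5265 0.2789 0.0317] ext [0.02  0.024 0.016] mean [0.5253 0.2793 0.0299] 25
top yel ztop 0.049 mid [ 0.4505 -0.003   0.0445] ext [0.033 0.033 0.014] mean [ 0.4501 -0.0034  0.045 ] 33
top green ztop 0.048 mid [ 0.6453 -0.1974  0.0446] ext [0.031 0.034 0.016] mean [ 0.6456 -0.1973  0.0437] 39
top lid ztop 0.048 mid [ 0.6346 -0.2951  0.0433] ext [0.018 0.016 0.014] mean [ 0.6348 -0.295   0.042 ] 29
top mouth ztop 0.114 mid [ 0.5074 -0.2401  0.1144] ext [0.031 0.031 0.024] mean [ 0.5079 -0.2395  0.1158] 40
top red ztop 0.122 mid [ 0.5055 -0.2797  0.1195] ext [0.032 0.059 0.02 ] mean [ 0.5067 -0.2883  0.1189] 103
top bcap ztop 0.123 mid [ 0.5067 -0.3316  0.1204] ext [0.032 0.059 0.018] mean [ 0.506  -0.3398  0.1197] 109
scene blue ztop 0.045 mid [0.4555 0.1449 0.0407] ext [0.037 0.034 0.014] mean [0.4543 0.1454 0.0405] 97
scene white ztop 0.045 mid [0.439  0.2629 0.0407] ext [0.035 0.033 0.015] mean [0.4382 0.2627 0.0404] 114
scene yel ztop 0.046 mid [0.4478 0.0019 0.0417] ext [0.036 0.034 0.015] mean [0.4473 0.0017 0.0413] 83
scene lid ztop 0.064 mid [ 0.5251 -0.2236  0.0645] ext [0.031 0.047 0.015] mean [ 0.5277 -0.2213  0.0621] 51
scene mouth ztop 0.122 mid [ 0.5042 -0.2555  0.1186] ext [0.034 0.076 0.018] mean [ 0.5057 -0.2506  0.1173] 106
```

View pics/crop.png

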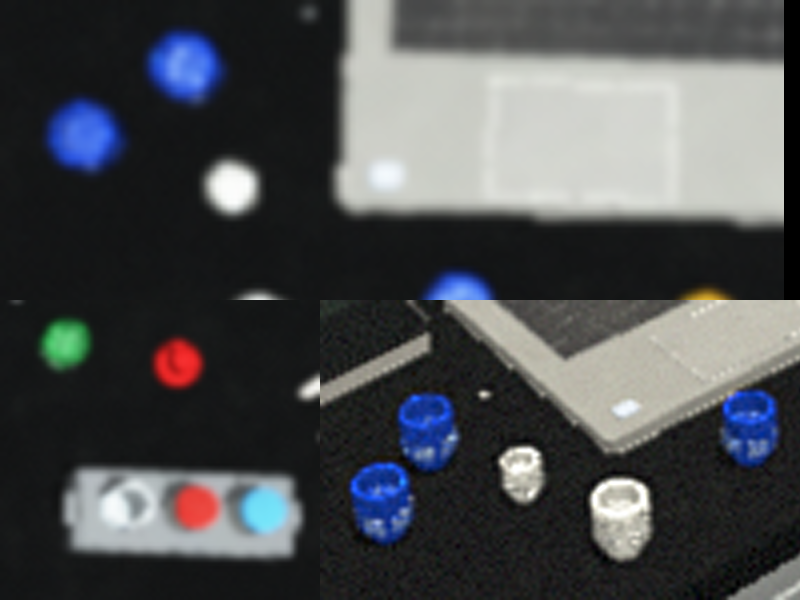

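The crop confirms the targets: right-most blue (right edge of the lower-right panel), the larger white cup, yellow, lid, and the empty clear tube at the rack's left end. The cascade parts are far apart. I'll close the fingers along y, so they don't reach towards the laptop.

```bash
p="python3 -m pendant"
python3 -m pendant '0.5 0.5 0 -0.06 100; 1 1 0 -0.128 100; 1 1 0 -0.128 100; 1 1 0 -0.128 100' 40 
python3 -m pendant '0.3 0.5 0 0 100; 0.625 1 0 0 100; 0.625 1 0 0 100'
python3 -m pendant '0 0.5 0 0 100; 0 1 0 0 100'
python3 -m pendant '0 0.5 0 0 100; 0 1 0 0 100'
python3 -m pendant '0 0.5 0 0 100; 0 1 0 0 100'
python3 -m pendant '0 0.5 0 0 100; 0 1 0 0 100;0 1 0 0 100;0 1 0 0 100'
python3 - <<'E'
from h import *
s=arm.read_state();print(s['tcp_pos'],R.from_quat(np.array(s['tcp_rot'])[[1,2,3,0]]).as_matrix().round(3),s['q'])
E
```

```text
clock: 0.6
tcp_pos: [0.3875, -0.4976, 0.2309]
tcp_rot: [-0.001, 1.0, 0.003, 0.001]
force: [-0.4, -0.3, -0.4]
finger_gap: 0.0854
grip_force: 0.0
clock: 0.98
tcp_pos: [0.4606, -0.3779, 0.231]
tcp_rot: [-0.001, 1.0, 0.002, 0.0]
force: [0.0, -1.7, -0.2]
finger_gap: 0.0857
grip_force: 0.0
clock: 1.23
tcp_pos: [0.4576, -0.2614, 0.2309]
tcp_rot: [0.0, 1.0, -0.002, -0.0]
force: [0.8, 0.5, 0.1]
finger_gap: 0.0853
grip_force: 0.0
clock: 1.48
tcp_pos: [0.4579, -0.1411, 0.2313]
tcp_rot: [0.0, 1.0, -0.002, 0.0]
force: [1.1, 0.1, 0.4]
finger_gap: 0.0853
grip_force: 0.0
clock: 1.72
tcp_pos: [0.4583, -0.0211, 0.2314]
tcp_rot: [0.0, 1.0, -0.002, 0.0]
force: [1.1, 0.2, 0.4]
finger_gap: 0.0851
grip_force: 0.0
clock: 2.22
tcp_pos: [0.4585, 0.097, 0.2311]
tcp_rot: [0.0, 1.0, -0.001, -0.0]
force: [-0.1, -0.9, 0.1]
finger_gap: 0.0854
grip_force: 0.0
[0.45852692 0.09700641 0.23112226] [[ 1.    -0.002 -0.   ]
 [-0.002 -1.    -0.001]
 [-0.     0.001 -1.   ]] [-0.2762286   0.27185752 -0.04256178  1.95885897  0.01551824  0.91179498
 -1.89985505]
```

```bash
python3 -m pendant '0 0.375 -0.5 0 100; 0 0.375 -1 0 100;0 0.375 -1 0 100' 
python3 -m pendant '-0.005 0 -0.4 0 100; -0.005 0 -0.8 0 100;-0.005 0 -0.8 0 100;-0.005 0 -0.8 0 0;-0.005 0 -0.8 0 0' 40
python3 -m pendant '0 0 0 0 0; 0 0 0 0 0; 0 0 0 0 0; 0 0 0 0 0; 0 0 0 0 0'
python3 - <<'E'
from h import *
im,d=grab('scene','s1');cv2.imwrite('pics/s1b.png',cv2.resize(im[:,:,::-1][180:300,140:300],None,fx=5,fy=5,interpolation=cv2.INTER_CUBIC))
E
```

```text
clock: 2.6
tcp_pos: [0.4565, 0.1409, 0.1086]
tcp_rot: [0.002, 1.0, -0.002, -0.003]
force: [0.1, -0.5, 0.7]
finger_gap: 0.0853
grip_force: 0.0
clock: 3.22
tcp_pos: [0.4593, 0.1435, 0.0176]
tcp_rot: [-0.001, 1.0, -0.001, 0.002]
force: [0.7, 0.8, 0.3]
finger_gap: 0.0516
grip_force: 0.0
clock: 3.85
tcp_pos: [0.4588, 0.1437, 0.0169]
tcp_rot: [-0.0, 1.0, -0.001, 0.001]
force: [-1.5, -0.5, 13.6]
finger_gap: 0.0332
grip_force: 38.3
```

View pics/s1b.png

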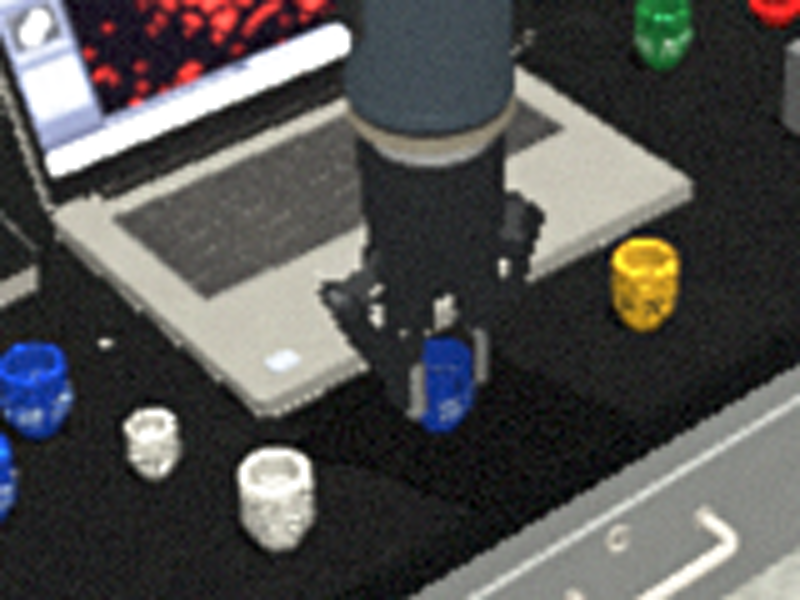

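Blue is gripped upright (crop 440,385). I'll lift it and refine the mouth position from the cap centres and the rack.

```bash
python3 -m pendant '0 0 0.3 0 0; 0 0 0.8 0 0; 0 0 1 0 0;0 0 1 0 0' 
python3 -m pendant '0 -0.3 0.4 0 0; 0 -0.7 0.5 0 0; 0 -1 0.5 0 0;0 -1 0.5 0 0'
python3 -m pendant '0.2 -0.5 0 0 0; 0.4 -1 0 0 0; 0.4 -1 0 0 0'
python3 - <<'E'
from h import *
for n in ('top','scene'):
    im=cv2.imread(f'pics/{n}0.png');d=np.load(f'pics/{n}0.npy');p=P(n,d)
    h=cv2.cvtColor(im,cv2.COLOR_BGR2HSV)
    for k,m in(('redcap',((h[...,0]<8)|(h[...,0]>172))&(h[...,1]>130)),('bluecap',(h[...,0]>90)&(h[...,0]<108)&(h[...,1]>90))):
        m=m&(p[...,2]>.112)&(p[...,2]<.13)&(abs(p[...,0]-.507)<.05)&(p[...,1]<-.25)&(p[...,1]>-.38)&(h[...,2]>60)
        q=p[m];
        if len(q): print(n,k,len(q),q.mean(0).round(4),((q.max(0)+q.min(0))/2).round(4),np.ptp(q,axis=0).round(3))
    m=(p[...,2]>.05)&(p[...,2]<.07)&(abs(p[...,0]-.507)<.06)&(p[...,1]<-.17)&(p[...,1]>-.42)
    q=p[m]; print(n,'rack',cv2.minAreaRect(q[:,:2].astype(np.float32)))
im=cv2.imread('pics/top0.png');cv2.imwrite('pics/m.png',cv2.resize(im[180:225,305:385],None,fx=10,fy=10,interpolation=cv2.INTER_CUBIC))
c,M=cal('top')
for x,y,z in((.5074,-.238,.121),(.5074,-.2401,.121)):
    v=M.T@(np.array([x,y,z])-c['eye']);print((c['cx']+c['fx']*v[0]/-v[2]-305)*10,(c['cy']+c['fy']*v[1]/v[2]-180)*10)
E
```

```text
clock: 4.4
tcp_pos: [0.4589, 0.1439, 0.1378]
tcp_rot: [-0.001, 1.0, -0.001, 0.002]
force: [-0.1, -0.1, -0.9]
finger_gap: 0.0332
grip_force: 40.2
clock: 4.9
tcp_pos: [0.457, 0.0205, 0.1947]
tcp_rot: [0.001, 1.0, -0.003, -0.001]
force: [-0.1, 1.2, 0.4]
finger_gap: 0.0333
grip_force: 40.2
clock: 5.28
tcp_pos: [0.5064, -0.1004, 0.1942]
tcp_rot: [0.001, 1.0, -0.004, -0.0]
force: [-1.1, 0.8, 0.1]
finger_gap: 0.0333
grip_force: 40.2
top redcap 76 [ 0.5071 -0.2904  0.1192] [ 0.5069 -0.2901  0.1209] [0.029 0.029 0.017]
top bluecap 91 [ 0.5061 -0.3438  0.1197] [ 0.5067 -0.3447  0.121 ] [0.032 0.033 0.015]
top rack ((0.5068941712379456, -0.29379114508628845), (0.187230184674263, 0.06191355735063553), 89.13397216796875)
scene redcap 63 [ 0.5021 -0.2865  0.1189] [ 0.5033 -0.2886  0.118 ] [0.035 0.036 0.012]
scene bluecap 63 [ 0.5006 -0.3373  0.1191] [ 0.5023 -0.3412  0.1191] [0.035 0.04  0.014]
scene rack ((0.5039599537849426, -0.2855643928050995), (0.18476071953773499, 0.06698775291442871), 87.45704650878906)
269.3307988158256 208.64726311747205
276.0503181461121 208.81842403260322
```

View pics/m.png

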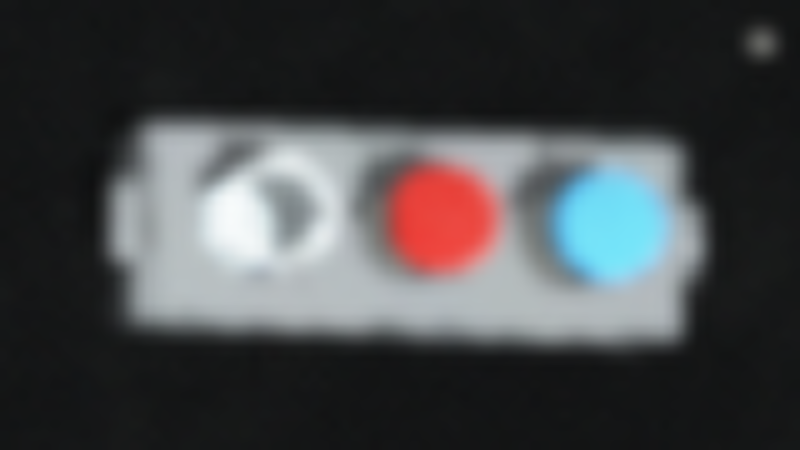

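The mouth rim's right edge is at 338 with centre near (276–286, 208). The rack centre and caps agree with y ≈ −0.241 in the top frame, or −0.239 in the robot frame (the grip showed a +2 mm bias). I'll hover just above the mouth and look.

```bash
python3 -m pendant '0 -0.5 0 0 0; 0 -1 0 0 0;0 -1 0 0 0' 
python3 -m pendant '0 -0.15 -0.1 0 0; 0 -0.15 -0.25 0 0; 0 -0.15 -0.38 0 0;0 -0.15 -0.38 0 0;0 -0.15 -0.38 0 0'
python3 - <<'E'
from h import *
im,d=grab('scene','s2');cv2.imwrite('pics/s2b.png',cv2.resize(im[:,:,::-1][140:220,280:370],None,fx=7,fy=7,interpolation=cv2.INTER_CUBIC))
s=arm.read_state();print(s['tcp_pos'],s['tcp_rot'])
c,M=cal('scene')
for z in(.121,.131,.143,.175):
    x,y=s['tcp_pos'][:2];v=M.T@(np.array([x,y,z])-c['eye']);print((c['cx']+c['fx']*v[0]/-v[2]-280)*7,(c['cy']+c['fy']*v[1]/v[2]-140)*7)
E
```

```text
clock: 5.65
tcp_pos: [0.5046, -0.2202, 0.1943]
tcp_rot: [0.001, 1.0, -0.004, -0.001]
force: [0.6, 0.4, -0.3]
finger_gap: 0.0333
grip_force: 40.2
clock: 6.28
tcp_pos: [0.5061, -0.2341, 0.1498]
tcp_rot: [-0.0, 1.0, -0.0, 0.0]
force: [-0.6, -0.4, 0.4]
finger_gap: 0.0333
grip_force: 40.2
[ 0.5062211  -0.23425991  0.15013029] [ 8.53897692e-05  9.99999862e-01 -3.36697792e-04  3.93418148e-04]
224.7029910198616 232.7081645145585
226.37065840308446 213.17033591376818
228.38823027826618 189.53314429892228
233.8575083352024 125.45692722980263
```

View pics/s2b.png

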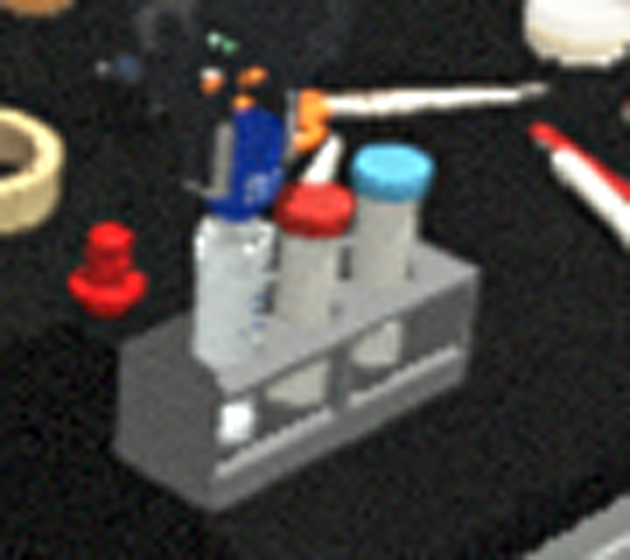

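The blue is over the tube: strainer axis at about (247,165), tube mouth at about (236,222). I'll quantify the offset from blue-mask extents against the projected TCP, at the pick (s1) and now (s2).

```bash
python3 - <<'E'
from h import *
def proj(n,p):
    c,M=cal(n);v=M.T@(np.array(p)-c['eye']);return np.array([c['cx']+c['fx']*v[0]/-v[2],c['cy']+c['fy']*v[1]/v[2]])
im,d=grab('top','t2')
for f,n,t in(('s1','scene',(.4588,.1437,.0169)),('s2','scene',(.5062,-.2342,.150)),('t2','top',(.5062,-.2342,.150))):
    im=cv2.imread(f'pics/{f}.png').astype(int);h=cv2.cvtColor(im.astype(np.uint8),cv2.COLOR_BGR2HSV)
    m=(h[...,0]>110)&(h[...,0]<128)&(h[...,1]>140)&(h[...,2]>50)
    c=proj(n,np.add(t,(0,0,.005)));v,u=np.nonzero(m);k=(abs(u-c[0])<20)&(abs(v-c[1])<20);u,v=u[k],v[k]
    print(f,'proj',c.round(1),len(u), (u.min(),u.max(),v.min(),v.max()) if len(u) else '')
    for r in sorted(set(v)): print(r,u[v==r].min(),u[v==r].max(),end=' | ')
    print()
a=[cv2.imread('pics/scene0.png')[155:215,295:355],cv2.imread('pics/s2.png')[155:215,295:355]]
cv2.imwrite('pics/z2.png',np.hstack([cv2.resize(i,(400,400),interpolation=cv2.INTER_CUBIC) for i in a]))
E
```

```text
s1 proj [226.7 257.1] 149 (np.int64(224), np.int64(234), np.int64(247), np.int64(266))
247 226 230 | 248 225 232 | 249 225 233 | 250 225 233 | 251 224 233 | 252 225 234 | 253 225 233 | 254 225 233 | 255 225 233 | 256 225 233 | 257 225 233 | 258 225 234 | 259 226 234 | 260 226 234 | 261 226 233 | 262 225 233 | 263 225 232 | 264 224 231 | 265 225 230 | 266 226 229 | 
s2 proj [312.9 163.7] 88 (np.int64(310), np.int64(320), np.int64(156), np.int64(170))
156 314 319 | 157 314 319 | 158 314 319 | 159 314 320 | 160 314 319 | 161 314 319 | 162 313 319 | 163 314 319 | 164 313 318 | 165 313 320 | 166 313 319 | 167 313 318 | 168 312 318 | 169 310 318 | 170 311 317 | 
t2 proj [332.6 200.5] 0
```

View pics/z2.png

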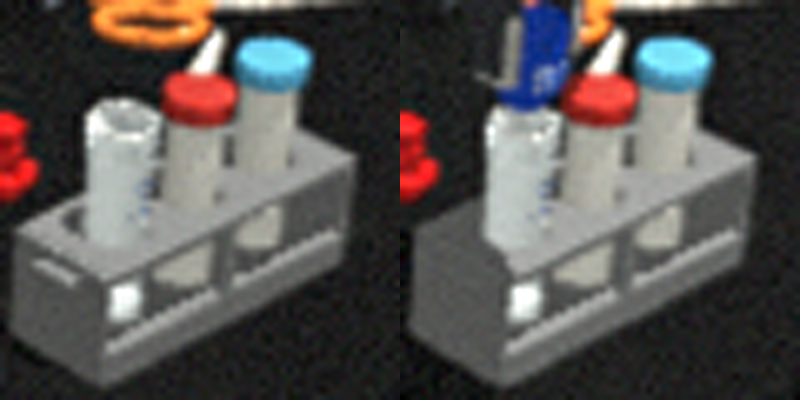

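Left panel: the mouth ellipse centre is at (124,112), i.e. scene pixel (313.6,171.8). After removing the scene camera's +1.3 px bias, lateral alignment is good. That leaves about +2 mm in x and −4 mm in y to go, so I'll correct and descend while checking force.

```bash
python3 -m pendant '0.015 -0.036 0 0 0; 0.015 -0.036 -0.05 0 0; 0.015 -0.036 -0.1 0 0;0.015 -0.036 -0.12 0 0;0.015 -0.036 -0.12 0 0'
python3 -m pendant '0 0 -0.02 0 0; 0 0 -0.03 0 0; 0 0 -0.03 0 0'
```

```text
clock: 7.0
tcp_pos: [0.5074, -0.2387, 0.135]
tcp_rot: [-0.0, 1.0, -0.001, -0.0]
force: [0.1, -0.3, -0.0]
finger_gap: 0.0332
grip_force: 40.2
clock: 7.38
tcp_pos: [0.5075, -0.2388, 0.1316]
tcp_rot: [-0.0, 1.0, -0.001, -0.0]
force: [0.5, -0.1, -0.6]
finger_gap: 0.0335
grip_force: 40.2
```

```bash
python3 -m pendant '0 0 -0.015 0 0; 0 0 -0.03 0 0; 0 0 -0.03 0 0'
python3 -m pendant '0 0 -0.01 0 0; 0 0 -0.01 0 0'
python3 -m pendant '0 0 -0.01 0 0; 0 0 -0.01 0 0'
python3 -m pendant '0 0 -0.01 0 0; 0 0 -0.01 0 0'
```

```text
clock: 7.75
tcp_pos: [0.5074, -0.2388, 0.1279]
tcp_rot: [-0.0, 1.0, -0.001, -0.0]
force: [-0.2, 0.1, -0.3]
finger_gap: 0.0331
grip_force: 40.2
clock: 8.0
tcp_pos: [0.5075, -0.2388, 0.1268]
tcp_rot: [-0.0, 1.0, -0.001, -0.0]
force: [0.7, 0.2, 0.4]
finger_gap: 0.0336
grip_force: 40.2
clock: 8.25
tcp_pos: [0.5077, -0.2389, 0.1261]
tcp_rot: [0.0, 1.0, -0.001, 0.0]
force: [-1.6, 0.8, 5.6]
finger_gap: 0.0332
grip_force: 40.6
clock: 8.5
tcp_pos: [0.5078, -0.2389, 0.126]
tcp_rot: [0.0, 1.0, -0.001, 0.001]
force: [-4.2, 2.9, 17.2]
finger_gap: 0.0334
grip_force: 41.5
```

Home (TCP z 0.126, contact force). I'll relieve, release, rise, and head for white.

```bash
python3 -m pendant '0 0 0.015 0 0; 0 0 0.015 0 60; 0 0 0.015 0 60; 0 0 0.015 0 60;0 0 0.015 0 60'
python3 -m pendant '0 0 0.2 0 60; 0 0 0.6 0 60; 0 0 0.7 0 100;0 0 0.7 0 100'
python3 -m pendant '-0.2 0.5 0 0 100; -0.3 1 0 0 100'
python3 -m pendant '-0.2 0.5 0 0 100; -0.23 1 0 0 100'
python3 -m pendant '0 0.5 0 0 100; 0 1 0 0 100'
python3 -m pendant '0 0.5 0 0 100; 0 1 0 0 100;0 1 0 0 100;0 1 0 0 100'
python3 - <<'E'
from h import *
im,d=grab('top','t3');cv2.imwrite('pics/t3b.png',cv2.resize(im[:,:,::-1][160:240,130:400],None,fx=2.9,fy=2.9,interpolation=cv2.INTER_CUBIC))
im,d=grab('scene','s3');cv2.imwrite('pics/s3b.png',np.vstack([cv2.imread('pics/t3b.png'),cv2.resize(im[:,:,::-1][135:215,270:375],(783,368),interpolation=cv2.INTER_CUBIC)]))
E
```

```text
clock: 9.12
tcp_pos: [0.5075, -0.2388, 0.1261]
tcp_rot: [-0.0, 1.0, -0.001, -0.0]
force: [0.3, 0.4, -0.3]
finger_gap: 0.051
grip_force: 0.0
clock: 9.62
tcp_pos: [0.5078, -0.2389, 0.2108]
tcp_rot: [0.0, 1.0, -0.001, 0.001]
force: [0.3, 0.8, -1.0]
finger_gap: 0.0842
grip_force: 0.0
clock: 9.88
tcp_pos: [0.4698, -0.1187, 0.2086]
tcp_rot: [-0.0, 1.0, -0.002, -0.001]
force: [1.4, 1.1, -0.1]
finger_gap: 0.0858
grip_force: 0.0
clock: 10.12
tcp_pos: [0.4418, 0.0016, 0.209]
tcp_rot: [0.0, 1.0, -0.001, -0.001]
force: [1.9, -0.1, 0.1]
finger_gap: 0.0855
grip_force: 0.0
clock: 10.38
tcp_pos: [0.4431, 0.122, 0.2091]
tcp_rot: [0.0, 1.0, -0.001, -0.001]
force: [0.5, -1.2, 0.0]
finger_gap: 0.0854
grip_force: 0.0
clock: 10.88
tcp_pos: [0.4434, 0.2395, 0.2089]
tcp_rot: [0.001, 1.0, -0.0, -0.001]
force: [-0.6, -0.7, 0.5]
finger_gap: 0.0855
grip_force: 0.0
```

View pics/s3b.png

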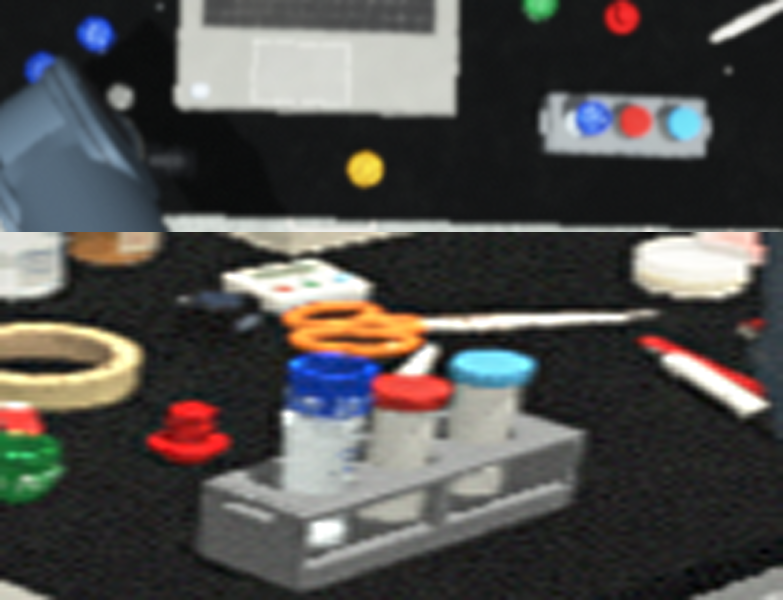

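Blue is seated upright in the tube (lower panel, about (330,380)). Now I'll measure its rim in the top frame and pick white: y +0.0205, down to z 0.0155.

```bash
python3 - <<'E'
from h import *
d=np.load('pics/t3.npy');p=P('top',d);m=(p[...,2]>.138)&(p[...,2]<.17)&(abs(p[...,0]-.507)<.03)&(abs(p[...,1]+.24)<.03)
q=p[m];print(len(q),((q.max(0)+q.min(0))/2).round(4),q.mean(0).round(4),np.ptp(q,axis=0).round(3))
E
python3 -m pendant '0 0.17 -0.5 0 100; -0.005 0.17 -1 0 100;-0.005 0.17 -1 0 100;-0.005 0.17 -1 0 100' 
python3 -m pendant '0 0 -0.3 0 100; 0 0 -0.615 0 100;0 0 -0.615 0 100;0 0 -0.615 0 0;0 0 -0.615 0 0' 40
python3 -m pendant '0 0 0 0 0; 0 0 0 0 0; 0 0 0 0 0; 0 0 0 0 0; 0 0 0 0 0'
python3 - <<'E'
from h import *
im,d=grab('scene','s4');cv2.imwrite('pics/s4b.png',cv2.resize(im[:,:,::-1][220:310,110:230],None,fx=5,fy=5,interpolation=cv2.INTER_CUBIC))
E
```

```text
81 [ 0.5068 -0.2407  0.1486] [ 0.5073 -0.2414  0.1477] [0.034 0.035 0.021]
clock: 11.48
tcp_pos: [0.4445, 0.2602, 0.0919]
tcp_rot: [-0.0, 1.0, -0.001, 0.001]
force: [-0.4, 0.8, 0.4]
finger_gap: 0.0857
grip_force: 0.0
clock: 12.1
tcp_pos: [0.4447, 0.2614, 0.0185]
tcp_rot: [-0.001, 1.0, -0.001, 0.001]
force: [-0.3, -0.0, 0.4]
finger_gap: 0.0515
grip_force: 0.0
clock: 12.72
tcp_pos: [0.4443, 0.2612, 0.0179]
tcp_rot: [-0.001, 1.0, -0.001, 0.001]
force: [-1.2, -0.7, 11.3]
finger_gap: 0.0335
grip_force: 38.6
```

View pics/s4b.png

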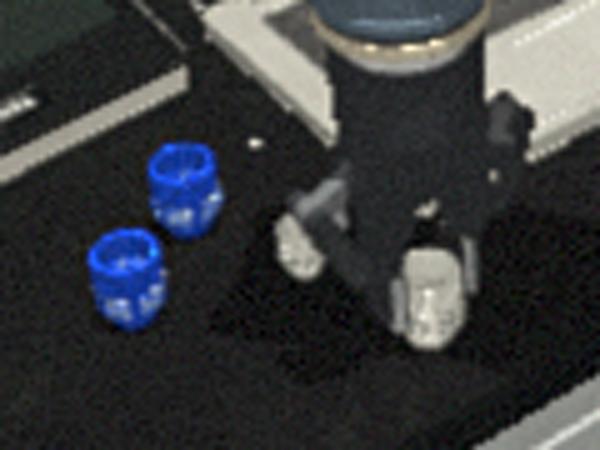

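White is gripped upright (435,295). I'll lift, carry, and hover over the blue.

```bash
python3 -m pendant '0 0 0.3 0 0; 0 0 0.8 0 0; 0 0 1 0 0;0 0 1 0 0' 
python3 -m pendant '0 -0.3 0.4 0 0; 0 -0.7 0.6 0 0; 0 -1 0.6 0 0;0 -1 0.6 0 0'
python3 -m pendant '0.1 -0.5 0 0 0; 0.2 -1 0 0 0; 0.2 -1 0 0 0'
python3 -m pendant '0.1 -0.5 0 0 0; 0.2 -1 0 0 0; 0.2 -1 0 0 0'
python3 -m pendant '0.1 -0.5 0 0 0; 0.14 -1 0 0 0; 0.14 -1.0 0 0 0; 0.14 -1.0 0 0 0'
python3 -m pendant '0 -0.1 0 0 0; 0 -0.167 0 0 0; 0 -0.167 0 0 0; 0 -0.167 0 0 0'
```

```text
clock: 13.28
tcp_pos: [0.4445, 0.2614, 0.1388]
tcp_rot: [-0.001, 1.0, -0.001, 0.002]
force: [-0.6, 0.4, -0.0]
finger_gap: 0.0332
grip_force: 40.1
clock: 13.78
tcp_pos: [0.4431, 0.1376, 0.2079]
tcp_rot: [0.001, 1.0, -0.003, -0.001]
force: [-0.2, 0.1, -0.3]
finger_gap: 0.0333
grip_force: 40.1
clock: 14.15
tcp_pos: [0.4677, 0.0166, 0.2075]
tcp_rot: [0.001, 1.0, -0.004, -0.001]
force: [0.2, 0.5, 0.1]
finger_gap: 0.0334
grip_force: 40.2
clock: 14.52
tcp_pos: [0.4917, -0.1027, 0.2075]
tcp_rot: [0.001, 1.0, -0.004, -0.001]
force: [-0.2, 1.0, -0.4]
finger_gap: 0.033
grip_force: 40.2
clock: 15.02
tcp_pos: [0.5086, -0.2169, 0.2076]
tcp_rot: [-0.001, 1.0, 0.0, -0.001]
force: [-0.0, -0.4, -0.2]
finger_gap: 0.0329
grip_force: 40.2
clock: 15.52
tcp_pos: [0.5084, -0.2389, 0.2085]
tcp_rot: [-0.0, 1.0, -0.001, 0.0]
force: [-0.1, 0.3, 0.3]
finger_gap: 0.0333
grip_force: 40.2
```

```bash
python3 -m pendant '0.005 0 -0.1 0 0; 0.005 0 -0.2 0 0; 0.005 0 -0.28 0 0;0.005 0 -0.32 0 0;0.005 0 -0.34 0 0'
python3 -m pendant '0 0 -0.02 0 0; 0 0 -0.03 0 0; 0 0 -0.03 0 0'
```

```text
clock: 16.15
tcp_pos: [0.5088, -0.2392, 0.1673]
tcp_rot: [-0.0, 1.0, -0.001, -0.0]
force: [0.3, 0.6, 0.6]
finger_gap: 0.0333
grip_force: 40.2
clock: 16.52
tcp_pos: [0.509, -0.2392, 0.1642]
tcp_rot: [0.0, 1.0, -0.001, 0.0]
force: [-0.1, 0.3, -0.4]
finger_gap: 0.0334
grip_force: 40.2
```

```bash
python3 -m pendant '0 0 -0.015 0 0; 0 0 -0.025 0 0; 0 0 -0.025 0 0'
```

```text
clock: 16.9
tcp_pos: [0.5089, -0.2392, 0.161]
tcp_rot: [-0.0, 1.0, -0.001, -0.0]
force: [0.4, 0.1, -0.4]
finger_gap: 0.0331
grip_force: 40.2
```

```bash
python3 -m pendant '0 0 -0.015 0 0; 0 0 -0.018 0 0; 0 0 -0.018 0 0'
python3 -m pendant '0 0 -0.008 0 0; 0 0 -0.008 0 0'
python3 -m pendant '0 0 -0.005 0 0; 0 0 -0.005 0 0'
```

```text
clock: 17.27
tcp_pos: [0.5091, -0.2394, 0.1591]
tcp_rot: [0.0, 1.0, -0.001, 0.0]
force: [-0.4, 0.6, 2.4]
finger_gap: 0.0335
grip_force: 40.3
clock: 17.52
tcp_pos: [0.5093, -0.2397, 0.1589]
tcp_rot: [0.0, 1.0, -0.001, 0.001]
force: [-0.9, -1.0, 9.8]
finger_gap: 0.0331
grip_force: 40.7
clock: 17.77
tcp_pos: [0.5095, -0.2398, 0.1588]
tcp_rot: [0.001, 1.0, -0.001, 0.001]
force: [-3.1, -0.6, 15.3]
finger_gap: 0.0332
grip_force: 41.1
```

Home at z 0.159, as predicted. I'll release it and go to yellow.

```bash
python3 -m pendant '0 0 0.012 0 0; 0 0 0.012 0 60; 0 0 0.012 0 60; 0 0 0.012 0 60;0 0 0.012 0 60'
python3 -m pendant '0 0 0.2 0 60; 0 0 0.5 0 60; 0 0 0.6 0 100;0 0 0.6 0 100'
python3 -m pendant '-0.2 0.5 0 0 100; -0.3 1 0 0 100;-0.3 1 0 0 100'
python3 -m pendant '-0.18 0.5 0 0 100; -0.18 0.98 0 0 100; -0.18 0.98 0 0 100; -0.18 0.98 0 0 100'
python3 - <<'E'
from h import *
im,d=grab('top','t5')
im,d2=grab('scene','s5');cv2.imwrite('pics/s5b.png',cv2.resize(im[:,:,::-1][120:220,270:370],(600,600),interpolation=cv2.INTER_CUBIC))
p=P('top',d);m=(p[...,2]>.17)&(p[...,2]<.2)&(abs(p[...,0]-.507)<.03)&(abs(p[...,1]+.24)<.03)
q=p[m];print(len(q),((q.max(0)+q.min(0))/2).round(4),q.mean(0).round(4),np.ptp(q,axis=0).round(3))
E
```

```text
clock: 18.4
tcp_pos: [0.5089, -0.2392, 0.1586]
tcp_rot: [-0.0, 1.0, -0.001, -0.0]
force: [-0.5, 0.7, 0.0]
finger_gap: 0.0514
grip_force: 0.0
clock: 18.9
tcp_pos: [0.5092, -0.2393, 0.2312]
tcp_rot: [0.0, 1.0, -0.001, 0.001]
force: [-0.4, 0.2, -1.0]
finger_gap: 0.0841
grip_force: 0.0
clock: 19.27
tcp_pos: [0.4716, -0.1144, 0.2297]
tcp_rot: [-0.001, 1.0, 0.003, -0.001]
force: [0.1, -0.4, 0.7]
finger_gap: 0.0856
grip_force: 0.0
clock: 19.77
tcp_pos: [0.4512, -0.0025, 0.2301]
tcp_rot: [0.0, 1.0, -0.001, -0.001]
force: [-0.3, -0.9, -1.2]
finger_gap: 0.0855
grip_force: 0.0
85 [ 0.5049 -0.2406  0.1809] [ 0.5058 -0.2412  0.1794] [0.033 0.034 0.022]
```

View pics/s5b.png

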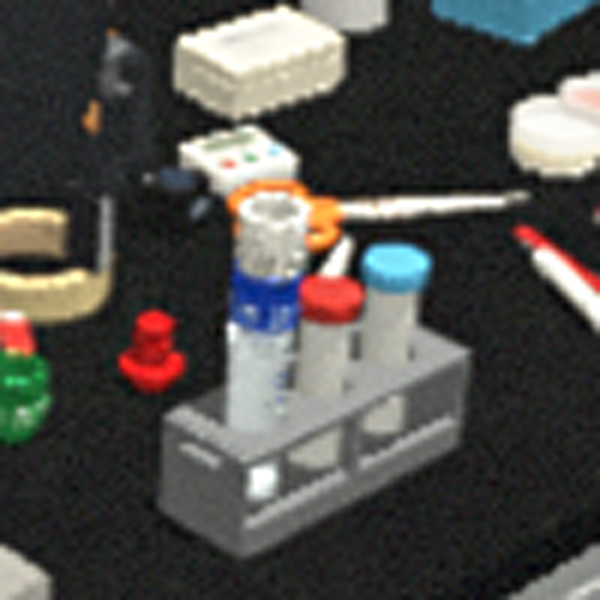

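White is seated upright on the blue ((272,235)). Picking yellow.

```bash
python3 -m pendant '0 0.012 -0.5 0 100; 0 0.012 -1 0 100;0 0.012 -1 0 100' 
python3 -m pendant '0 0 -0.4 0 100; 0 0 -0.78 0 100;0 0 -0.78 0 100;0 0 -0.78 0 100;0 0 -0.78 0 0' 40
python3 -m pendant '0 0 0 0 0; 0 0 0 0 0; 0 0 0 0 0; 0 0 0 0 0; 0 0 0 0 0'
python3 -m pendant '0 0 0 0 0; 0 0 0 0 0'
```

```text
clock: 20.25
tcp_pos: [0.4486, -0.0017, 0.1079]
tcp_rot: [0.001, 1.0, -0.002, -0.004]
force: [-0.1, -0.3, 1.3]
finger_gap: 0.0851
grip_force: 0.0
clock: 20.88
tcp_pos: [0.4528, -0.0004, 0.0194]
tcp_rot: [-0.0, 1.0, -0.001, 0.002]
force: [0.2, -0.4, 0.8]
finger_gap: 0.0697
grip_force: 0.0
clock: 21.5
tcp_pos: [0.4519, -0.0, 0.018]
tcp_rot: [-0.0, 1.0, -0.001, 0.001]
force: [-1.2, 0.9, 12.5]
finger_gap: 0.0334
grip_force: 38.5
clock: 21.75
tcp_pos: [0.4519, -0.0001, 0.018]
tcp_rot: [-0.0, 1.0, -0.001, 0.001]
force: [-0.8, 0.8, 11.2]
finger_gap: 0.0338
grip_force: 38.5
```

```bash
python3 -m pendant '0 0 0.3 0 0; 0 0 0.8 0 0; 0 0 1 0 0;0 0 1 0 0' 
python3 -m pendant '0 0 0.4 0 0; 0.1 0 0.85 0 0; 0.25 -0.3 0.9 0 0;0.25 -0.8 0.9 0 0;0.25 -1 0.9 0 0'
python3 -m pendant '0.1 -0.5 0 0 0; 0.2 -0.99 0 0 0; 0.2 -0.99 0 0 0; 0.2 -0.99 0 0 0; 0.2 -0.99 0 0 0'
```

```text
clock: 22.25
tcp_pos: [0.4523, -0.0002, 0.139]
tcp_rot: [-0.0, 1.0, -0.001, 0.002]
force: [-0.4, -0.8, 0.2]
finger_gap: 0.0332
grip_force: 40.1
clock: 22.88
tcp_pos: [0.4804, -0.1236, 0.2438]
tcp_rot: [0.0, 1.0, -0.002, -0.001]
force: [-0.9, 1.2, -1.1]
finger_gap: 0.0336
grip_force: 40.1
clock: 23.5
tcp_pos: [0.5053, -0.2374, 0.2446]
tcp_rot: [-0.0, 1.0, 0.0, -0.0]
force: [0.6, 0.1, -0.1]
finger_gap: 0.0334
grip_force: 40.1
```

```bash
python3 -m pendant '0.018 -0.015 -0.1 0 0; 0.018 -0.015 -0.2 0 0; 0.018 -0.015 -0.28 0 0;0.018 -0.015 -0.33 0 0;0.018 -0.015 -0.35 0 0'
python3 -m pendant '0 0 -0.02 0 0; 0 0 -0.03 0 0; 0 0 -0.03 0 0'
```

```text
clock: 24.12
tcp_pos: [0.5073, -0.2407, 0.2028]
tcp_rot: [-0.0, 1.0, -0.001, -0.0]
force: [0.8, -0.2, -0.9]
finger_gap: 0.0336
grip_force: 40.1
clock: 24.5
tcp_pos: [0.5075, -0.2408, 0.1997]
tcp_rot: [0.0, 1.0, -0.001, 0.0]
force: [-0.1, 0.2, 0.2]
finger_gap: 0.0331
grip_force: 40.1
```

```bash
python3 -m pendant '0 0.012 -0.01 0 0; 0 0.012 -0.025 0 0; 0 0.012 -0.03 0 0; 0 0.012 -0.03 0 0'
python3 -m pendant '0 0 -0.015 0 0; 0 0 -0.02 0 0; 0 0 -0.02 0 0'
python3 -m pendant '0 0 -0.008 0 0; 0 0 -0.01 0 0; 0 0 -0.01 0 0'
```

```text
clock: 25.0
tcp_pos: [0.5074, -0.2393, 0.1959]
tcp_rot: [-0.0, 1.0, -0.001, -0.0]
force: [1.0, -0.4, -0.9]
finger_gap: 0.0333
grip_force: 40.1
clock: 25.38
tcp_pos: [0.5074, -0.2393, 0.1935]
tcp_rot: [-0.0, 1.0, -0.001, -0.0]
force: [-1.5, 0.3, -0.6]
finger_gap: 0.0332
grip_force: 40.1
clock: 25.75
tcp_pos: [0.5075, -0.2393, 0.1924]
tcp_rot: [-0.0, 1.0, -0.001, -0.0]
force: [0.2, -1.0, -0.4]
finger_gap: 0.0333
grip_force: 40.1
```

```bash
python3 -m pendant '0 0 -0.008 0 0; 0 0 -0.008 0 0'
python3 -m pendant '0 0 -0.008 0 0; 0 0 -0.008 0 0'
```

```text
clock: 26.0
tcp_pos: [0.5075, -0.2394, 0.1914]
tcp_rot: [0.0, 1.0, -0.001, 0.0]
force: [1.3, 0.5, -0.4]
finger_gap: 0.0332
grip_force: 40.1
clock: 26.25
tcp_pos: [0.5079, -0.2398, 0.1912]
tcp_rot: [0.0, 1.0, -0.001, 0.001]
force: [-1.3, 0.6, 5.9]
finger_gap: 0.033
grip_force: 40.4
```

Home (predicted 0.191). I'll give it a small extra press, release, rise, and go to the lid.

```bash
python3 -m pendant '0 0 -0.005 0 0; 0 0 -0.005 0 0'
python3 -m pendant '0 0 0.012 0 0; 0 0 0.012 0 60; 0 0 0.012 0 60; 0 0 0.012 0 60;0 0 0.012 0 60'
python3 -m pendant '0 0 0.2 0 60; 0 0 0.5 0 70; 0 0 0.6 0 70;0 0 0.6 0 70'
python3 -m pendant '0.4 -0.2 0 0 70; 0.8 -0.43 0 0 70;1 -0.44 0 0 70;1 -0.44 0 0 70'
python3 -m pendant '0.06 0 -0.3 0 70; 0.06 0 -0.5 0 70;0.06 0 -0.5 0 70;0.06 0 -0.5 0 70'
python3 - <<'E'
from h import *
im,d=grab('top','t6')
im,d2=grab('scene','s6');cv2.imwrite('pics/s6b.png',cv2.resize(im[:,:,::-1][110:210,260:360],(600,600),interpolation=cv2.INTER_CUBIC))
p=P('top',d);m=(p[...,2]>.203)&(p[...,2]<.235)&(abs(p[...,0]-.507)<.03)&(abs(p[...,1]+.24)<.03)
q=p[m];print(len(q),((q.max(0)+q.min(0))/2).round(4),q.mean(0).round(4),np.ptp(q,axis=0).round(3))
E
```

```text
clock: 26.5
tcp_pos: [0.5081, -0.24, 0.191]
tcp_rot: [0.001, 1.0, -0.001, 0.001]
force: [-1.5, -1.1, 8.8]
finger_gap: 0.0333
grip_force: 40.6
clock: 27.12
tcp_pos: [0.5074, -0.2393, 0.1912]
tcp_rot: [-0.0, 1.0, -0.001, -0.0]
force: [-0.6, 0.7, -0.0]
finger_gap: 0.0511
grip_force: 0.0
clock: 27.62
tcp_pos: [0.5077, -0.2394, 0.2636]
tcp_rot: [0.0, 1.0, -0.001, 0.001]
force: [-0.8, 1.2, 0.3]
finger_gap: 0.0596
grip_force: 0.0
clock: 28.12
tcp_pos: [0.6283, -0.2914, 0.2603]
tcp_rot: [-0.001, 1.0, -0.0, -0.001]
force: [-0.6, 0.5, 0.0]
finger_gap: 0.0598
grip_force: 0.0
clock: 28.62
tcp_pos: [0.6345, -0.2923, 0.2042]
tcp_rot: [0.0, 1.0, -0.001, 0.0]
force: [-0.9, -0.4, -0.0]
finger_gap: 0.0599
grip_force: 0.0
77 [ 0.5052 -0.2409  0.2127] [ 0.5058 -0.2413  0.2128] [0.033 0.033 0.019]
```

View pics/s6b.png

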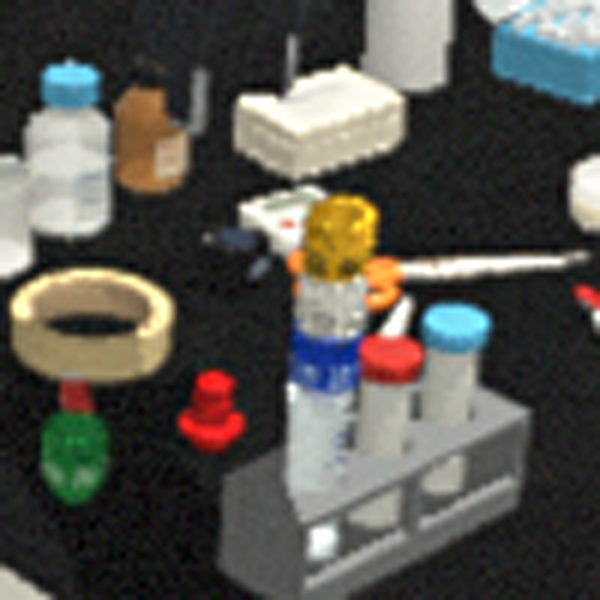

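Yellow is seated upright ((340,235)). The arm's link lies over the stack when reaching the lid (same bearing), so I'll check clearance from the depth cloud before descending.

```bash
python3 - <<'E'
from h import *
s=arm.read_state();print(s['q'].round(3) if hasattr(s['q'],'round') else s['q'])
p=P('scene',np.load('pics/s6.npy')).reshape(-1,3);t=s['tcp_pos']
e=np.array(t[:2])/np.hypot(*t[:2]);r=p[:,:2]@e;l=p[:,:2]@[-e[1],e[0]]
for a in np.arange(.3,.8,.04):
    k=(r>a)&(r<a+.04)&(abs(l)<.1)&(p[:,2]>.235);
    if k.any(): print('r %.2f'%a,k.sum(),'zmin/5%% %.3f %.3f zmax %.3f'%(p[k,2].min(),np.percentile(p[k,2],5),p[k,2].max()), 'l %.3f %.3f'%(l[k].min(),l[k].max()))
im=cv2.imread('pics/s6.png');cv2.imwrite('pics/s6c.png',cv2.resize(im,(800,600)))
E
```

```text
[ 0.367  0.631 -0.004  1.402  0.003  1.106 -1.21 ]
r 0.30 119 zmin/5% 0.650 0.653 zmax 0.677 l 0.055 0.062
r 0.34 8 zmin/5% 0.662 0.662 zmax 0.669 l 0.059 0.061
r 0.38 1 zmin/5% 0.654 0.654 zmax 0.654 l 0.028 0.028
r 0.42 15 zmin/5% 0.641 0.642 zmax 0.653 l 0.011 0.029
r 0.46 131 zmin/5% 0.615 0.617 zmax 0.645 l -0.022 0.028
r 0.50 201 zmin/5% 0.594 0.599 zmax 0.639 l -0.027 0.035
r 0.54 231 zmin/5% 0.574 0.578 zmax 0.632 l -0.025 0.041
r 0.58 288 zmin/5% 0.555 0.559 zmax 0.624 l -0.051 0.044
r 0.62 802 zmin/5% 0.292 0.374 zmax 0.618 l -0.054 0.058
r 0.66 2021 zmin/5% 0.235 0.271 zmax 0.609 l -0.050 0.064
r 0.70 362 zmin/5% 0.235 0.245 zmax 0.603 l -0.067 0.054
r 0.74 5 zmin/5% 0.547 0.550 zmax 0.575 l 0.049 0.050
```

View pics/s6c.png

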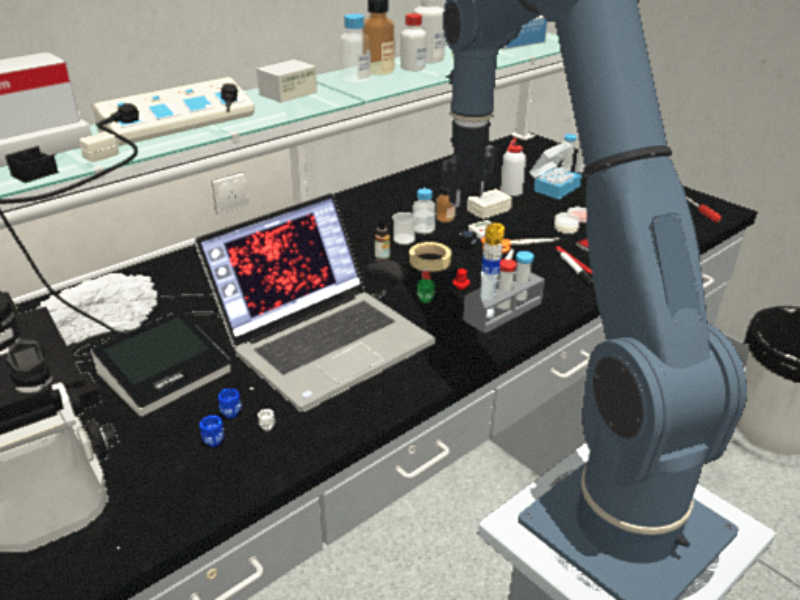

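Forearm clearance over the stack is ample (about 0.37 m against 0.22 m). Picking the lid.

```bash
python3 -m pendant '0 0 -0.3 0 70; 0 0 -0.7 0 70;0 0 -0.9 0 70;0 0 -0.9 0 70' 
python3 -m pendant '0 0 -0.3 0 70; 0 0 -0.64 0 70;0 0 -0.64 0 70;0 0 -0.64 0 70;0 0 -0.64 0 0' 40
python3 -m pendant '0 0 0 0 0; 0 0 0 0 0; 0 0 0 0 0; 0 0 0 0 0; 0 0 0 0 0'
python3 -m pendant '0 0 0 0 0; 0 0 0 0 0;0 0 0 0 0'
```

```text
clock: 29.22
tcp_pos: [0.6339, -0.2918, 0.0943]
tcp_rot: [-0.0, 1.0, -0.001, -0.001]
force: [-0.3, 0.3, 0.2]
finger_gap: 0.0597
grip_force: 0.0
clock: 29.85
tcp_pos: [0.6361, -0.2928, 0.0212]
tcp_rot: [0.001, 1.0, -0.001, 0.002]
force: [0.9, -1.0, -0.4]
finger_gap: 0.043
grip_force: 0.0
clock: 30.48
tcp_pos: [0.6354, -0.2925, 0.0199]
tcp_rot: [0.0, 1.0, -0.001, 0.001]
force: [-0.7, 0.8, 7.1]
finger_gap: 0.0185
grip_force: 38.8
clock: 30.85
tcp_pos: [0.6354, -0.2925, 0.0199]
tcp_rot: [0.0, 1.0, -0.001, 0.001]
force: [-0.7, 0.2, 7.2]
finger_gap: 0.0188
grip_force: 38.8
```

```bash
python3 -m pendant '0 0 0.3 0 0; 0 0 0.8 0 0; 0 0 1 0 0;0 0 1 0 0' 
python3 -m pendant '0 0 0.4 0 0; 0 0 0.9 0 0; 0 0 1 0 0;0 0 1 0 0'
python3 -m pendant '0 0 0.12 0 0; -0.3 0.15 0.12 0 0; -0.6 0.3 0.12 0 0; -0.9 0.443 0.12 0 0; -0.9 0.443 0.12 0 0'
python3 -m pendant '-0.1 0 0 0 0; -0.174 0 0 0 0; -0.174 0 0 0 0; -0.174 0 0 0 0; -0.174 0 0 0 0'
```

```text
clock: 31.35
tcp_pos: [0.6359, -0.2927, 0.1413]
tcp_rot: [0.001, 1.0, -0.001, 0.002]
force: [0.1, 0.5, -1.0]
finger_gap: 0.0188
grip_force: 39.4
clock: 31.85
tcp_pos: [0.6346, -0.2921, 0.258]
tcp_rot: [-0.0, 1.0, -0.001, -0.0]
force: [-0.6, 0.5, -0.0]
finger_gap: 0.0186
grip_force: 39.4
clock: 32.48
tcp_pos: [0.5242, -0.238, 0.2728]
tcp_rot: [-0.0, 1.0, -0.001, -0.001]
force: [0.2, 0.1, -0.5]
finger_gap: 0.0187
grip_force: 39.4
clock: 33.1
tcp_pos: [0.5062, -0.239, 0.2728]
tcp_rot: [-0.0, 1.0, -0.001, 0.0]
force: [-0.8, -0.6, -0.6]
finger_gap: 0.0189
grip_force: 39.4
```

```bash
python3 -m pendant '0.004 -0.003 -0.1 0 0; 0.004 -0.003 -0.2 0 0; 0.004 -0.003 -0.27 0 0;0.004 -0.003 -0.3 0 0;0.004 -0.003 -0.3 0 0'
python3 -m pendant '0 0 -0.02 0 0; 0 0 -0.03 0 0; 0 0 -0.03 0 0'
python3 -m pendant '0 0 -0.01 0 0; 0 0 -0.015 0 0; 0 0 -0.015 0 0'
```

```text
clock: 33.72
tcp_pos: [0.5062, -0.2393, 0.2367]
tcp_rot: [-0.0, 1.0, -0.001, -0.0]
force: [0.5, 0.1, -0.7]
finger_gap: 0.0186
grip_force: 39.4
clock: 34.1
tcp_pos: [0.5063, -0.2394, 0.2334]
tcp_rot: [0.0, 1.0, -0.001, 0.0]
force: [0.0, -1.2, 0.2]
finger_gap: 0.0184
grip_force: 39.4
clock: 34.48
tcp_pos: [0.5062, -0.2393, 0.2315]
tcp_rot: [-0.0, 1.0, -0.001, -0.0]
force: [0.6, -0.1, -0.7]
finger_gap: 0.0185
grip_force: 39.4
```

```bash
python3 -m pendant '0 0 -0.01 0 0; 0 0 -0.02 0 0; 0 0 -0.02 0 0'
python3 -m pendant '0 0 -0.01 0 0; 0 0 -0.012 0 0; 0 0 -0.012 0 0'
```

```text
clock: 34.85
tcp_pos: [0.5062, -0.2393, 0.229]
tcp_rot: [-0.0, 1.0, -0.001, -0.0]
force: [-0.1, -0.4, -0.7]
finger_gap: 0.0181
grip_force: 39.4
clock: 35.22
tcp_pos: [0.5063, -0.2394, 0.2277]
tcp_rot: [-0.0, 1.0, -0.001, -0.0]
force: [0.3, 0.9, 0.6]
finger_gap: 0.0185
grip_force: 39.4
```

```bash
python3 -m pendant '0 0 -0.008 0 0; 0 0 -0.008 0 0'
```

```text
clock: 35.48
tcp_pos: [0.5064, -0.2393, 0.2269]
tcp_rot: [0.0, 1.0, -0.001, 0.0]
force: [0.2, 0.4, 1.6]
finger_gap: 0.0183
grip_force: 39.6
```

Contact is beginning at the predicted height. I'll seat it firmly, release, rise and check.

```bash
python3 -m pendant '0 0 -0.008 0 0; 0 0 -0.008 0 0'
python3 -m pendant '0 0 0.006 0 0; 0 0 0.006 0 40; 0 0 0.006 0 50; 0 0 0.006 0 50;0 0 0.006 0 50'
python3 -m pendant '0 0 0.2 0 50; 0 0 0.5 0 50; 0 0 0.6 0 70;0 0 0.6 0 70'
python3 -m pendant '-0.2 0.5 0.2 0 70; -0.3 1 0.2 0 70;-0.3 1 0.2 0 70'
python3 -m pendant '0 0.5 0 0 70; 0 1 0 0 70;0 1 0 0 70;0 1 0 0 70'
python3 - <<'E'
from h import *
t,d=grab('top','t7')
im,d2=grab('scene','s7');a=cv2.resize(im[:,:,::-1][120:215,265:365],(600,570),interpolation=cv2.INTER_CUBIC)
b=cv2.resize(t[:,:,::-1][140:235,300:333],(198,570),interpolation=cv2.INTER_CUBIC);b=cv2.resize(t[:,:,::-1][150:230,305:385],(200,200))
o=np.zeros((570,800,3),np.uint8);o[:,:600]=a;o[:200,600:]=b;cv2.imwrite('pics/s7b.png',o)
p=P('top',d);m=(p[...,2]>.205)&(p[...,2]<.27)&(abs(p[...,0]-.507)<.03)&(abs(p[...,1]+.24)<.03)
q=p[m];print(len(q),q[:,2].max(),((q.max(0)+q.min(0))/2).round(4))
E
```

```text
clock: 35.72
tcp_pos: [0.5069, -0.2394, 0.2267]
tcp_rot: [0.0, 1.0, -0.001, 0.001]
force: [-1.6, 0.1, 9.2]
finger_gap: 0.0185
grip_force: 40.4
clock: 36.35
tcp_pos: [0.5062, -0.2393, 0.2264]
tcp_rot: [-0.0, 1.0, -0.001, -0.0]
force: [0.3, 0.8, 0.4]
finger_gap: 0.0428
grip_force: 0.0
clock: 36.85
tcp_pos: [0.5065, -0.2394, 0.2988]
tcp_rot: [0.0, 1.0, -0.001, 0.001]
force: [-0.9, 0.0, -0.7]
finger_gap: 0.0597
grip_force: 0.0
clock: 37.22
tcp_pos: [0.4693, -0.1148, 0.3218]
tcp_rot: [-0.001, 1.0, 0.002, -0.001]
force: [0.2, 0.0, -0.4]
finger_gap: 0.06
grip_force: 0.0
clock: 37.72
tcp_pos: [0.4701, -0.0003, 0.3216]
tcp_rot: [0.0, 1.0, -0.001, -0.001]
force: [-0.2, -0.1, -0.6]
finger_gap: 0.06
grip_force: 0.0
126 0.25739670883423105 [ 0.5063 -0.2425  0.2318]
```

View pics/s7b.png

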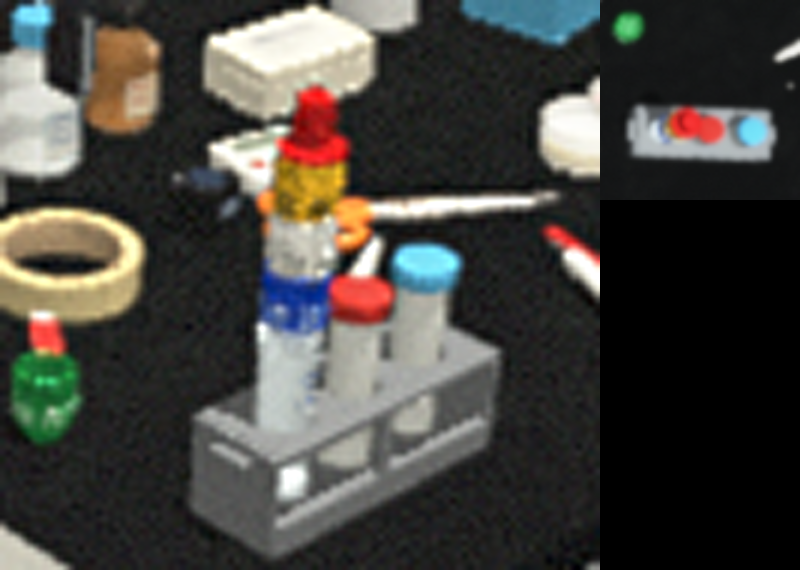

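The full cascade stands upright: blue (295,300), white (300,245), yellow (312,190) and red lid (315,130). The green strainer and the capped tubes haven't moved. Handing in.

```bash
python3 -c "
from rig import arm
print(arm.finish_job())"
```

```text
the job is handed in; nothing more can be done
None
```

I built the cascade on the open tube (blue, white, yellow, then the red plug lid), each pressed home at its predicted height before release, and handed the job in at about 38 s; the hand-in returned no verdict.

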